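# Date-stamp a glass tube in the V-bed coder

### The arm

A 6-joint arm with a two-finger parallel gripper is mounted at the origin on the work surface. World frame = base frame: x ahead of the robot, y to its left, z up, the work surface at z = 0. Lengths are in mm, angles in rad, forces in N, time in s.
With the tool pointing down it reaches from about 275 to 825 mm from the base axis. Payload 5.2 kg.
Tool frame: the origin (TCP) lies at the very end of the fingers, on their centre line; the grasp point (between the pads) lies 19 mm behind it; z points along the fingers, y is the line along which they close (so a half turn about z gives the same grasp; the last joint's range is limited). The gripper opens to 93 mm and grips with 3 to 60 N. Pads are 15 mm wide; open, the fingers measure 128 mm over their backs; the gripper's body (75 mm by 188 mm) begins 65 mm behind the grasp point.
Start: joints at [-1.422, 0.259, 1.535, -0, 1.348, -0.203], TCP at [189.544, -516.312, 218.653] pointing down, gripper open.
Joint ranges: [-3.14, 3.14], [-0.91, 2.08], [0.19, 2.58], [-1.22, 4.36], [0.22, 2.71], [-3.12, 3.12]. Speed limits (rad/s): [2.57, 2.57, 3.14, 3.14, 3.14, 3.14].

### API

Orientations are given as [roll, pitch, yaw] about the fixed x, y, z axes, in that order (R = Rz(yaw) Ry(pitch) Rx(roll)).
In Python, from bench import robot gives the robot as it stands. The module is installed in compiled form; this text tells all that it offers. Calls block until the motion is done:
- robot.move_ptp(position, orientation): joint-space move of the TCP to a pose.
- robot.move_linear(position, ori=None, speed=150, f_stop=None): straight line of the TCP; ori=None keeps the orientation; speed is the mean speed in mm/s. With f_stop (N) it stops when the force on the tool has changed by that much, and returns True; else False.
- robot.move_j(angles): joint-space move.
- robot.move_gripper(opening): opening from 0.0 (shut) to 1.0 (fully open); the grip force is fixed at half the most; returns when the fingers have stopped.
- robot.sleep(seconds).
- robot.inverse_kinematics(position, orientation): joint angles nearest the present ones, or None.
- robot.get_image(name): name is "side" or "top"; returns a dict with "img" (384x512x3 uint8, blue, green, red), "fovy" (degrees; the focal length in pixels is half the picture's height over the tangent of half this angle, whatever the lens; pixels are square), "cx", "cy" (the principal point, pixels), "k1" (the pictures are not rectified: a ray, as slopes to the right and down, at radius r is drawn at 1 + k1 r^2 times it, then the intrinsics apply), "eye" and "orientation" of the camera in the world. Camera axes: x right, y down, z forward; pixel columns grow to the right and rows downward; lengths in mm; the calibration is good to about 2 mm. A picture is of the moment at which its call begins. There is no depth.
A pose or a line that the arm cannot do raises robot.MotionError and nothing moves.
- robot.hand_in(): hands the job in; it is judged then, once.
Readings, each from a call of its own:
- robot.current_t(): time.
- robot.current_qpos(): joint angles.
- robot.current_joint_vel(): joint speeds.
- robot.current_joint_efforts(): joint torques, N m.
- robot.current_tcp_pos(): TCP position.
- robot.current_eef_rot(): TCP orientation.
- robot.current_contact_force(): force on the tool from outside, world axes, zero at the start.
- robot.current_ft_torque(): the same for the moment, N m.
- robot.current_gripper_width(): opening from 0.0 (shut) to 1.0 (fully open).
- robot.current_finger_force(): force on a finger pad.
Only numpy, scipy, OpenCV 4.12 (cv2) and the standard library are available. Lean on these libraries where they do the work, as an engineer would, in place of code of your own. Each camera call takes 0.05 s, during which the arm holds its last target. There are 200 camera calls.

### The job

Date-stamp the long glass tube: take it from the white rack, lay it in the V-bed of the hand coder with its lid end towards the robot, and slide it gently along the V until its base is pressed against the stop rod; keep it lightly pressed there for about a second, because it is glass and must not be knocked or forced against the stop. Then press the coder's lever down by its ball, lightly, until the stamp bears on the tube, let the lever rise again, and leave the tube against the stop and everything else where it was.

Things in the scene. Friction and masses are not known exactly. Their poses are not given: they have to be found in the camera images.
- tube: The long straight glass tube, filled, 40 mm in diameter, 110 mm long over all, 0.15 to 0.31 kg, lying on its side in one of the rack's two places, lid end towards the robot. Origin: on its axis at mid-length. Its x axis runs along it from lid to base (y and z turn as it rolls). The last 20 mm at -x are a black screw lid of 38 mm diameter; the other end is the flat glass base.
- tube_base (a point): Centre of the tube's flat base, 55 mm from its origin along its +x.
- tube_lid (a point): Centre of the flat outer face of its lid, 55 mm from its origin along its -x.
- short_tube: Bystander: a glass tube of the same kind and diameter but only 74 mm long, lying in the other place of the rack. Origin mid-axis.
- rack: Fixed white plastic rack, 110 mm (x) by 190 mm (y), with two parallel V rests, 84 mm long, along its x axis at y = -47 and +47 mm. Origin: centre of its underside, on the table. A tube lying in it has its axis 42.3 mm above the table; the edges of the rests are 31 mm above the table and reach 26 mm either side of the tube's axis.
- coder: Fixed hand-lever date coder. Origin: on the table under the line of the V-bed; x runs level along the bed away from the robot, y left, z up. The aluminium 90-degree V-bed runs from x = -150 to +85 mm; its edges are 47 mm above the table, 26 mm either side of its middle. Lever pillar: x -7 to +57, y +80 to +135 mm, 130 mm high.
- bed_line (a point): Point of the coder on the axis line of a tube lying in its V-bed: coder x = 0, y = 0, 58.3 mm above the table. The stamp is over x = +10 to +40 mm, so lay the tube down in front of it (base at x = 0 or less) and slide it under. Sliding takes 1 to 3 N if pushed level (it differs each day); it binds, at up to 10 N, if the push also bears down on the lid.
- stop: Bracket at the far end of the V-bed that holds the steel stop rod, which lies on the bed's axis line with its end face (18 mm disc) towards the robot. Origin: the coder's x = +112 mm, y = 0, 12 mm above the table. The rod is set differently each day: its face is at the coder's x = +50 to +80 mm, so feel for it. The tube must press on it with over 1.5 N for a moment, never with over 10 N.
- lever (a joint): Angle of the coder's hand lever, rad: 0 = up at rest, grows downwards to 0.36; the stamp bears on a tube in the bed at about 0.25. Hinged 110 mm above the table at the coder's y = +100 mm about an axis along its x; a spring lifts it again. Bringing it down takes about 3 to 4 N at the ball; 3 to 8 N more makes a good print.
- lever_knob (a point): Centre of the black ball (36 mm in diameter) at the end of the lever, 270 mm from its hinge, at the coder's x = +25 mm; at rest about y = -162 mm and 177 mm above the table. It goes down about 66 mm until the stamp bears on a tube; press it from above.
- stamp: The rubber stamp under the lever (22 by 30 mm face) on a short spring (6 mm), over the V-bed at the coder's x = +25 mm, y = 0. Its origin is the lever's hinge point: the coder's x = +25 mm, y = +100 mm, 110 mm above the table.
- jar_a: Bystander: a squat glass jar, 62 mm in diameter, 95 mm high, standing.
- jar_b: Bystander: a squat amber jar, 62 mm in diameter, 95 mm high, standing.
- ink_tin: Bystander: flat metal ink-pad tin, 62 by 92 mm, 16 mm high, lying on the table between the coder and the rack.
- carton_loose: Bystander: a carton, 80 by 80 mm, 105 mm high, standing.

How it is judged:
By the outcome, as a careful person would: the job done as asked, in the order asked, and still so for the second after the job is handed in, with the robot touching nothing.
It also fails if it takes over 72 s, if anything falls off the work surface, if the arm or the gripper's body presses on something with over 40 N, if the wrist force passes 120 N, or if a joint passes its speed limit or range.

## Working session

There is one attempt and no reset: what is moved stays moved. The work goes in short steps, each a Python script; the robot and the scene stay as the last script left them, time stands still between calls to the robot, and variables do not carry over. Pictures are saved under pics/ and viewed, at most 10 in all, crops included, and the job is handed in when it is done.

```bash
mkdir -p pics; python3 - <<'E'
from bench import robot
import cv2
for n in("side","top"):
    d=robot.get_image(n); cv2.imwrite(f"pics/{n}0.png",d.pop("img")); print(n,{k:(v.tolist() if hasattr(v,'tolist') else v) for k,v in d.items()})
print(robot.current_t(),robot.current_eef_rot())
E
```

```text
side {'fovy': 56.50784321680469, 'cx': 254.8302249302545, 'cy': 189.2376462921114, 'k1': -0.0339735525906613, 'eye': [345.53535171994025, 787.465564104564, 676.139112288429], 'orientation': [-2.1333751328749075, 0.020162418963076023, -2.940182209739194]}
top {'fovy': 48.12329439533918, 'cx': 258.25674002250787, 'cy': 192.69860539199072, 'k1': -0.059362740059840206, 'eye': [398.35210414949614, -23.750240291346735, 1474.7471693529887], 'orientation': [-3.040502740512812, 0.01030907015693816, -1.5558970360734694]}
0.1 [-3.13998359e+00 -3.34667731e-04  3.51768061e-01]
```

View pics/side0.png

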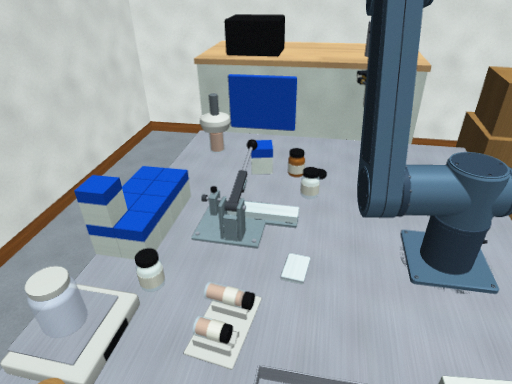

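View pics/top0.png

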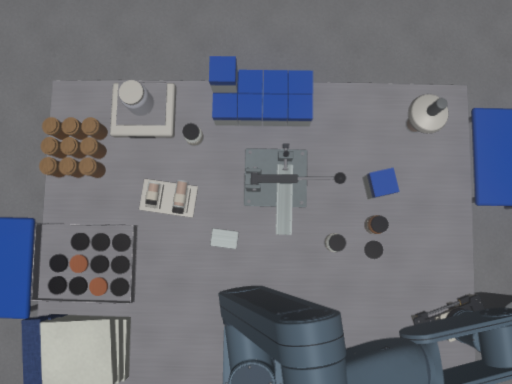

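Side view: rack at about (225,325), with the long tube at (230,296) and the short one at (215,330). The coder is at (240,220) and the ball at (252,145). Top view: long tube (180,197), short tube (152,195), V-bed (285,200), ball (340,178). I'll enlarge crops of both for precise pixel positions.

```bash
python3 - <<'E'
import cv2
a=cv2.imread("pics/top0.png")[135:245,135:355]; cv2.imwrite("pics/topc.png",cv2.resize(a,None,fx=3.6,fy=3.6,interpolation=cv2.INTER_CUBIC))
a=cv2.imread("pics/side0.png")[130:365,180:310]; b=cv2.resize(a,None,fx=5,fy=5,interpolation=cv2.INTER_CUBIC)
import numpy as np
cv2.imwrite("pics/sidec.png",np.hstack([cv2.resize(a[:115],None,fx=3,fy=3,interpolation=cv2.INTER_CUBIC),cv2.resize(a[120:235],None,fx=3,fy=3,interpolation=cv2.INTER_CUBIC)]))
E
```

```text
(no output)
```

View pics/topc.png

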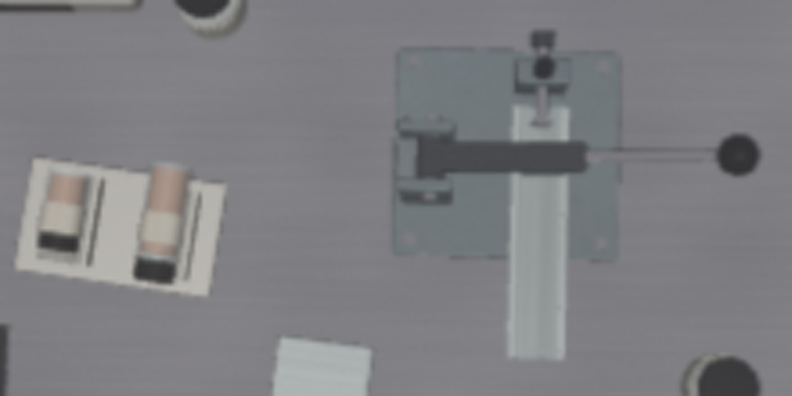

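View pics/sidec.png

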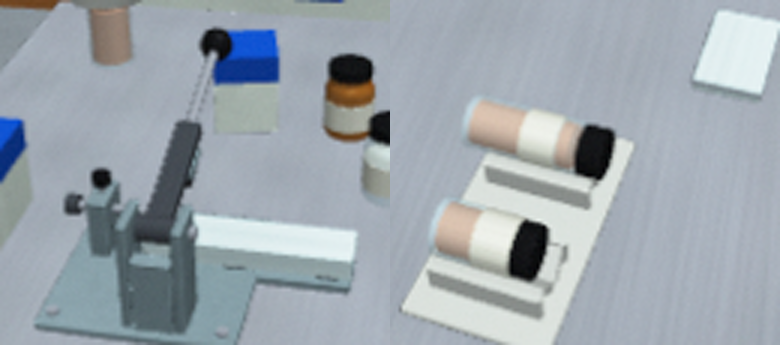

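Top crop: tube base end (170,166), lid end (154,280); bed near corners (508,358) and (564,358), far corners (514,106) and (569,106); ball (738,155); rod end (541,124). Side crop: tube base (472,121), lid (606,155); ball (217,44); bed near corners (357,231) and (353,262). Now I'll triangulate.

```bash
cat > vis.py <<'E'
import numpy as np
from scipy.spatial.transform import Rotation as R
C={'side':dict(fovy=56.50784321680469,c=(254.8302249302545,189.2376462921114),k=-0.0339735525906613,eye=[345.53535171994025,787.465564104564,676.139112288429],o=[-2.1333751328749075,0.020162418963076023,-2.940182209739194]),
'top':dict(fovy=48.12329439533918,c=(258.25674002250787,192.69860539199072),k=-0.059362740059840206,eye=[398.35210414949614,-23.750240291346735,1474.7471693529887],o=[-3.040502740512812,0.01030907015693816,-1.5558970360734694])}
def ray(n,p):
    c=C[n]; f=192/np.tan(np.radians(c['fovy']/2)); d=(np.array(p)-c['c'])/f; u=d.copy()
    for _ in range(20): u=d/(1+c['k']*(u@u))
    return np.array(c['eye']),R.from_euler('xyz',c['o']).apply([*u,1])
def at(n,p,z): e,d=ray(n,p); return e+d*(z-e[2])/d[2]
def tri(pt,ps):
    e1,d1=ray('top',pt); e2,d2=ray('side',ps)
    s=np.linalg.lstsq(np.c_[d1,-d2],e2-e1,rcond=None)[0]; a=e1+s[0]*d1; b=e2+s[1]*d2
    return (a+b)/2,np.linalg.norm(a-b)
T=lambda u,v:(135+(u+.5)/3.6-.5,135+(v+.5)/3.6-.5)
SL=lambda u,v:(180+(u+.5)/3-.5,130+(v+.5)/3-.5)
SR=lambda u,v:(180+(u-390+.5)/3-.5,250+(v+.5)/3-.5)
E
python3 - <<'E'
from vis import *
np.set_printoptions(precision=1,suppress=True)
for n,a,b in [('base',T(170,166),SR(472,121)),('lid',T(154,280),SR(606,155)),('ball',T(738,155),SL(217,44)),('bedR',T(564,358),SL(357,231)),('bedL',T(508,358),SL(353,262))]: print(n,*tri(a,b))
for n,p,z in [('base',(170,166),42.3),('lid',(154,280),42.3),('bedNR',(564,358),47),('bedNL',(508,358),47),('bedFR',(569,106),47),('bedFL',(514,106),47),('rodend',(541,124),60),('ball',(738,155),177),('rackFL',(35,158),5),('rackFR',(226,184),5),('rackNR',(210,296),5),('rackNL',(17,268),5)]: print(n,at('top',T(*p),z))
E
```

```text
base [580.7 251.4  42.1] 0.5993094635045502
lid [473.2 263.1  40.3] 0.5491666622904395
ball [ 578.7 -255.7  176.6] 0.9072036188697101
bedR [ 406.5 -118.5   42.9] 0.9937498128761012
bedL [405.5 -67.   41.3] 1.4835646913610323
base [580.3 251.3  42.3]
lid [473.3 262.8  42.3]
bedNR [ 407.  -118.2   47. ]
bedNL [406.2 -66.8  47. ]
bedFR [ 641.2 -121.1   47. ]
bedFL [640.5 -69.8  47. ]
rodend [621.8 -94.5  60. ]
ball [ 579.1 -255.5  177. ]
rackFL [591.2 389.8   5. ]
rackFR [568.4 203.9   5. ]
rackNR [460.9 216.1   5. ]
rackNL [484.7 402.8   5. ]
```

```bash
cat > geo.py <<'E'
import numpy as np
from bench import robot
PI=np.pi; YT=-0.118; YC=-0.0126; O=np.array([556.4,-94.3])
def cp(x,y,z): c,s=np.cos(YC),np.sin(YC); return [O[0]+c*x-s*y,O[1]+s*x+c*y,z]
OT=[PI,0,YT]; OC=[PI,0,YC]
def st(m=''): print(m,round(robot.current_t(),2),np.round(robot.current_tcp_pos(),1),np.round(robot.current_contact_force(),2),round(robot.current_gripper_width(),3),np.round(robot.current_finger_force(),1))
E
python3 - <<'E'
from geo import *
import cv2
tx,ty=527,256.8
print(robot.inverse_kinematics([tx,ty,35],OT),robot.inverse_kinematics(cp(-60,0,51),OC))
robot.move_gripper(0.8)
robot.move_ptp([tx,ty,240],OT); st('above')
robot.move_linear([tx,ty,75],speed=180)
print(robot.move_linear([tx,ty,35.5],speed=60,f_stop=5)); st('down')
robot.move_gripper(0.0); st('grip')
robot.move_linear([tx,ty,60],speed=60); st('lift')
for n in('side','top'): cv2.imwrite(f'pics/{n}1.png',robot.get_image(n)['img'])
a=cv2.imread('pics/side1.png')[230:370,150:310];b=cv2.imread('pics/top1.png')[140:280,100:260]
cv2.imwrite('pics/c1.png',cv2.resize(np.hstack([a,b]),None,fx=2.5,fy=2.5,interpolation=cv2.INTER_CUBIC))
E
```

```text
[ 2.63279808e-01  5.01035526e-01  1.66470545e+00 -4.44089210e-16
  9.75851678e-01  1.95207614e+00] [-4.07401235e-01  3.60393201e-01  1.85460113e+00 -4.44089210e-16
  9.26598319e-01  1.17599509e+00]
above 3.62 [527.4 256.1 240. ] [ 0.19 -0.03 -0.76] 0.802 0.0
False
down 5.49 [527.2 256.8  35.5] [-0.    0.3   0.42] 0.8 0.0
grip 6.15 [527.2 257.3  35.7] [ 0.    1.79 -0.27] 0.424 30.0
lift 6.71 [527.2 256.7  60.4] [ 0.3  -0.48 -2.59] 0.423 30.0
```

View pics/c1.png

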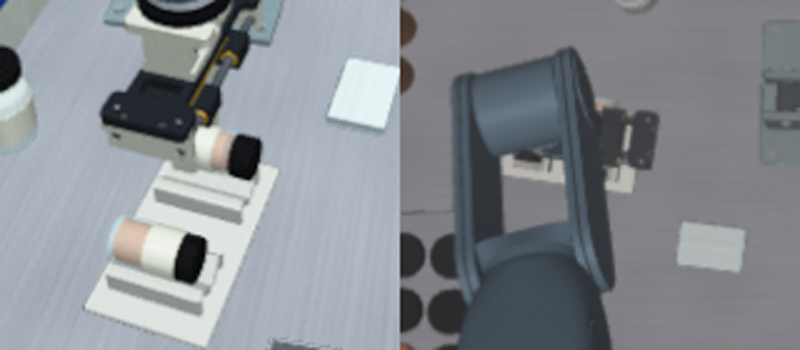

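The tube is held level (39.4 mm between the pads, force about right) and the rack and short tube are undisturbed. Next I'll lay it in the V-bed.

```bash
python3 - <<'E'
from geo import *
import cv2
robot.move_linear([527,256.8,130],speed=150)
robot.move_ptp(cp(-65,0,120),OC); robot.sleep(0.3); st('over')
robot.move_linear(cp(-65,0,62),speed=90); st('near')
f=robot.move_linear(cp(-65,0,49),speed=15,f_stop=2.5); st(f'down {f}')
p=robot.current_tcp_pos()
robot.move_gripper(0.8); st('open')
robot.move_linear([p[0],p[1],130],speed=150)
robot.move_ptp(cp(-230,0,130),OC); st('back')
for n in('side','top'): cv2.imwrite(f'pics/{n}2.png',robot.get_image(n)['img'])
a=cv2.imread('pics/side2.png')[130:250,180:310];b=cv2.imread('pics/top2.png')[130:250,230:360]
cv2.imwrite('pics/c2.png',cv2.resize(np.hstack([a,b]),None,fx=3,fy=3,interpolation=cv2.INTER_CUBIC))
E
```

```text
over 9.05 [491.6 -92.9 120. ] [ 0.14 -0.56 -0.31] 0.007 0.0
near 9.84 [491.7 -93.6  62.3] [ 0.2   0.57 -0.27] 0.008 0.0
down False 10.86 [491.5 -93.5  49. ] [ 1.03 -0.52 -0.53] 0.006 0.0
open 12.1 [491.4 -93.5  49. ] [-0.28 -0.01 -0.11] 0.802 0.0
back 13.49 [327.6 -92.1 130.2] [ 0.32 -0.75 -0.57] 0.796 0.0
```

View pics/c2.png

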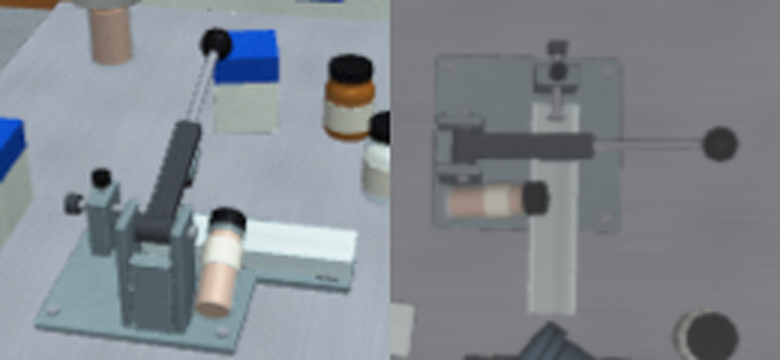

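The tube was lost on the way: the joint-space move swung its base end into the lever pillar. It now lies across the bed, lid on the bed and base on the coder's plate. I'll look closer and measure it to regrasp.

```bash
python3 - <<'E'
from geo import *
import cv2
a=cv2.imread('pics/side2.png')[185:250,215:275];b=cv2.imread('pics/top2.png')[165:230,235:310]
cv2.imwrite('pics/c3.png',cv2.resize(np.hstack([a,b]),None,fx=5.8,fy=5.8,interpolation=cv2.INTER_CUBIC))
E
```

```text
(no output)
```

View pics/c3.png

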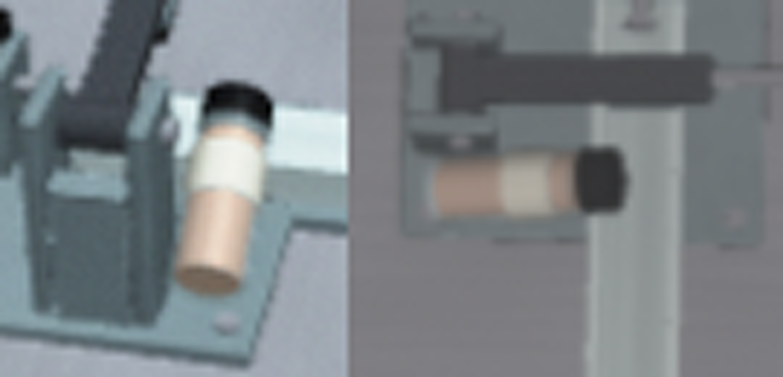

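The tube lies nearly along y beside the pillar, with the lid raised over the bed. Crop pixels: side, base (209,278) and lid face (240,93); top, base (431,190) and lid face (614,180).

```bash
python3 - <<'E'
from vis import *
from geo import O,YC
np.set_printoptions(precision=1,suppress=True)
S=lambda u,v:(215+(u+.5)/5.8-.5,185+(v+.5)/5.8-.5)
P=lambda u,v:(235+(u-348+.5)/5.8-.5,165+(v+.5)/5.8-.5)
def cod(p): d=p[:2]-O; c,s=np.cos(YC),np.sin(YC); return np.array([c*d[0]+s*d[1],-s*d[0]+c*d[1],p[2]])
b,e=tri(P(431,190),S(209,278)); l,e2=tri(P(614,180),S(240,93))
print(b,e,cod(b)); print(l,e2,cod(l)); print(np.linalg.norm(l-b))
# silhouette mid-tube edges, same station (label)
for t,s in [((522,182),(226,166)),((600,180),(238,108))]:
    m,e=tri(P(*t),S(*s)); print('mid',m,e,cod(m))
E
```

```text
[527.1  24.3  38.4] 1.1549780740760904 [-30.7 118.2  38.4]
[531.4 -79.8  76.6] 0.1174237987755171 [-25.2  14.2  76.6]
110.99521640100714
mid [529.4 -28.2  67.5] 1.9820928518067256 [-27.8  65.7  67.5]
mid [531.4 -72.1  72.5] 0.5837203042293723 [-25.3  21.9  72.5]
```

```bash
cat > grasp.py <<'E'
from geo import *
from scipy.spatial.transform import Rotation as R
lid=np.array([531.4,-79.8,73.5]); base=np.array([527.1,24.3,35.]); u=(base-lid)/np.linalg.norm(base-lid)
ph=np.radians(32); d=R.from_euler('z',YC).apply([np.sin(ph),0,-np.cos(ph)])
z=d-(d@u)*u; z/=np.linalg.norm(z); M=np.c_[u,np.cross(z,u),z]; OG=R.from_matrix(M).as_euler('xyz').tolist()
T=lid+45*u+15*z; pre=T-150*d
E
python3 - <<'E'
from grasp import *
print(np.round(OG,3),T,pre); np.set_printoptions(precision=2,suppress=True)
for p in(T,pre): print(robot.inverse_kinematics(list(p),OG))
print(robot.inverse_kinematics(cp(-170,0,170),OC), robot.current_qpos())
E
```

```text
[2.56  0.354 1.612] [538.06691351 -41.6272099   46.14327578] [458.58533354 -40.62568899 173.3504902 ]
None
[-0.22 -0.16  2.32 -0.42  0.35 -0.02]
[-0.52  0.02  1.94 -0.    1.18  1.07] [-0.61 -0.04  2.12  0.    1.07  0.98]
```

```bash
python3 - <<'E'
from grasp import *
np.set_printoptions(precision=2,suppress=True)
for k in(1,.6):
  for deg in(12,16,20,24,28):
    ph=np.radians(deg); d=R.from_euler('z',YC).apply([np.sin(ph),0,-np.cos(ph)])
    v=u*[1,1,k]; v/=np.linalg.norm(v)
    z=d-(d@v)*v; z/=np.linalg.norm(z); M=np.c_[v,np.cross(z,v),z]
    for h in(0,1):
        o=R.from_matrix(M*([1,1,1] if not h else [-1,-1,1])).as_euler('xyz').tolist()
        t=lid+45*u+15*z
        print(k,deg,h,robot.inverse_kinematics(list(t),o),robot.inverse_kinematics(list(t-120*d),o) is not None)
E
```

```text
1 12 0 [-0.07  0.35  2.01 -0.59  0.59  0.31] True
1 12 1 [-0.07  0.35  2.01 -0.59  0.59 -2.83] True
1 16 0 [-0.09  0.33  2.07 -0.68  0.49  0.38] True
1 16 1 [-0.09  0.33  2.07 -0.68  0.49 -2.76] True
1 20 0 [-0.1   0.31  2.14 -0.81  0.38  0.51] True
1 20 1 [-0.1   0.31  2.14 -0.81  0.38 -2.63] True
1 24 0 [-0.12  0.3   2.2  -1.06  0.28  0.73] True
1 24 1 [-0.12  0.3   2.2  -1.06  0.28 -2.41] True
1 28 0 None True
1 28 1 None True
0.6 12 0 [-0.17  0.32  2.   -0.3   0.58 -0.01] True
0.6 12 1 None True
0.6 16 0 [-0.19  0.3   2.06 -0.31  0.47 -0.01] True
0.6 16 1 None True
0.6 20 0 [-0.21  0.28  2.12 -0.33  0.36 -0.  ] True
0.6 20 1 None True
0.6 24 0 [-0.23  0.27  2.18 -0.35  0.24  0.01] True
0.6 24 1 None True
0.6 28 0 None True
0.6 28 1 None True
```

```bash
cat > grasp.py <<'E'
from geo import *
from scipy.spatial.transform import Rotation as R
lid=np.array([531.4,-79.8,73.5]); base=np.array([527.1,24.3,35.]); u=(base-lid)/np.linalg.norm(base-lid)
ph=np.radians(23); d=R.from_euler('z',YC).apply([np.sin(ph),0,-np.cos(ph)])
v=u*[1,1,.5]; v/=np.linalg.norm(v)
z=d-(d@v)*v; z/=np.linalg.norm(z); M=np.c_[v,np.cross(z,v),z]; OG=R.from_matrix(M).as_euler('xyz').tolist()
T=lid+42*u+10*z; pre=T-130*d
t=M.T@u; b=np.arctan2(t[2],t[0]); OP=[PI,-b,YC]           # tool pose that levels the tube
RP=R.from_euler('xyz',OP); boff=RP.apply(M.T@(base-T))   # base centre relative to TCP then
E
python3 - <<'E'
from grasp import *
print(np.round(OG,3),T,pre,'b',b,t,'boff',boff, robot.inverse_kinematics(list(T),OG))
import cv2
robot.move_gripper(0.6)
p=robot.current_tcp_pos(); robot.move_linear([p[0],p[1],230],speed=150)
robot.move_ptp(list(pre),OG); robot.sleep(.2); st('pre')
f=robot.move_linear(list(T-45*d),speed=80,f_stop=4); st(f)
if not f:
    f=robot.move_linear(list(T),speed=35,f_stop=4); st(f)
for n in('side','top'): cv2.imwrite(f'pics/{n}3.png',robot.get_image(n)['img'])
a=cv2.imread('pics/side3.png')[130:260,180:310];bb=cv2.imread('pics/top3.png')[130:260,220:350]
cv2.imwrite('pics/c4.png',cv2.resize(np.hstack([a,bb]),None,fx=3,fy=3,interpolation=cv2.INTER_CUBIC))
if not f:
    robot.move_gripper(0.0); robot.sleep(.2); st('grip')
E
```

```text
[2.736 0.183 1.612] [533.78383381 -41.94259658  49.90585492] [482.99281917 -41.30259592 169.57148586] b 0.15761311815164428 [ 0.98537106 -0.06721853  0.15660636] boff [67.40183879  3.79414822  9.87604745] [-0.25610063  0.25024261  2.16356411 -0.15442015  0.29049529 -0.19685945]
pre 16.36 [483.1 -41.7 169.8] [ 0.15 -0.24  0.55] 0.6 0.0
False 17.57 [516.4 -41.8  91.8] [-0.8  -0.13 -0.38] 0.602 0.0
False 19.01 [533.9 -42.   50.1] [-0.13  0.67  0.52] 0.598 0.0
grip 19.73 [533.5 -41.9  49.8] [-2.66 -0.06  1.53] 0.425 29.5
```

View pics/c4.png

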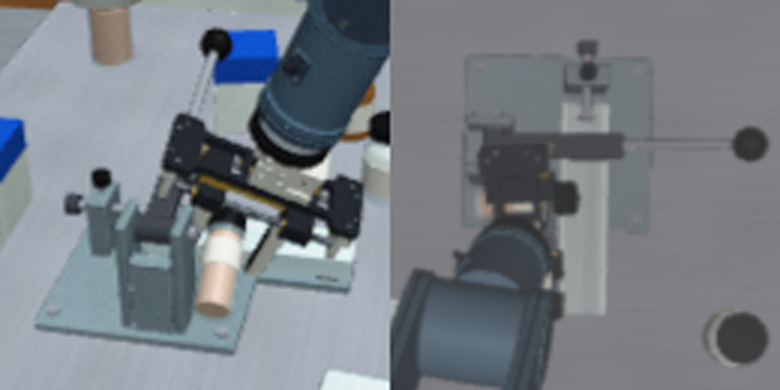

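Gripped (39.5 mm). Next: draw it back out, level it over the bed well clear of the coder, and check.

```bash
python3 - <<'E'
from grasp import *
import cv2
np.set_printoptions(precision=2,suppress=True)
robot.move_linear(list(T-60*d),speed=60); st('out')
q=T-110*d; robot.move_linear([q[0],q[1],q[2]],speed=100)
robot.move_linear([q[0]-70,q[1]-30,190],speed=120); st('clear')
robot.move_ptp(cp(-160,0,150),OP); robot.sleep(.3); st('level')
for n in('side','top'): cv2.imwrite(f'pics/{n}4.png',robot.get_image(n)['img'])
a=cv2.imread('pics/side4.png')[120:260,190:320];bb=cv2.imread('pics/top4.png')[130:270,230:360]
cv2.imwrite('pics/c5.png',cv2.resize(np.hstack([a,bb]),None,fx=3,fy=3,interpolation=cv2.INTER_CUBIC))
E
```

```text
out 20.88 [510.2 -41.6 104.8] [-0.35  0.83 -1.45] 0.425 29.5
clear 22.39 [420.9 -71.5 189.7] [-0.19  0.06 -2.46] 0.428 29.5
level 24.07 [396.5 -92.2 150.1] [-0.09 -0.38 -2.53] 0.42 29.5
```

View pics/c5.png

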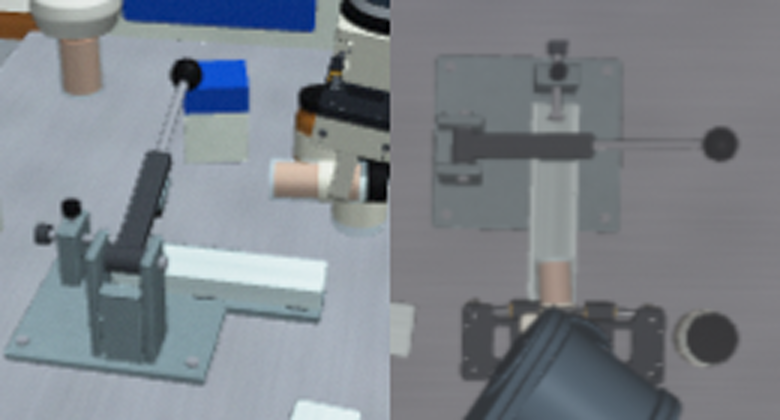

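The tube is held with its base ahead, at side crop (273,178) and top crop (555,262), over the bed line. I'll check level numerically, then lay it down.

```bash
python3 - <<'E'
from vis import *
np.set_printoptions(precision=1,suppress=True)
S=lambda u,v:(190+(u+.5)/3-.5,120+(v+.5)/3-.5)
P=lambda u,v:(230+(u-390+.5)/3-.5,130+(v+.5)/3-.5)
print(tri(P(555,262),S(273,178)))
for p in [(273,178),(274,160),(274,196),(322,161),(322,199),(366,163),(366,203)]:
    e,d=ray('side',S(*p)); s=(-92-e[1])/d[1]; print(p,e+s*d)
E
```

```text
(array([459.1, -90.3, 152.8]), np.float64(1.495196524513852))
(273, 178) [460.  -92.  151.8]
(274, 160) [459.5 -92.  171.7]
(274, 196) [458.7 -92.  131.7]
(322, 161) [414.1 -92.  174.9]
(322, 199) [412.3 -92.  133.1]
(366, 163) [373.1 -92.  176.6]
(366, 203) [370.3 -92.  133. ]
```

Axis is 4.4 mm above the TCP, base 63 mm ahead, with a droop of about 0.03 rad. I'll trim for that and lay it down.

```bash
python3 - <<'E'
from grasp import *
OP2=[PI,-b-.03,YC]
robot.move_linear(cp(-160,0,130),ori=OP2,speed=80)
robot.move_linear(cp(-72,0,80),speed=100); robot.sleep(.2); st('over')
robot.move_linear(cp(-72,0,58),speed=40); robot.sleep(.1); st('near')
f=robot.move_linear(cp(-72,0,51.5),speed=8,f_stop=2); robot.sleep(.1); st(f)
p=np.array(robot.current_tcp_pos())
robot.move_gripper(0.75); robot.sleep(.1); st('open')
tz=R.from_euler('xyz',OP2).as_matrix()[:,2]
robot.move_linear(list(p-70*tz),speed=100)
robot.move_linear(cp(-175,0,135),ori=OC,speed=130); st('back')
robot.move_gripper(0.0); st('shut')
import cv2
for n in('side','top'): cv2.imwrite(f'pics/{n}5.png',robot.get_image(n)['img'])
a=cv2.imread('pics/side5.png')[130:260,180:310];bb=cv2.imread('pics/top5.png')[130:260,220:350]
cv2.imwrite('pics/c6.png',cv2.resize(np.hstack([a,bb]),None,fx=3,fy=3,interpolation=cv2.INTER_CUBIC))
E
```

```text
over 25.93 [484.3 -93.5  80.4] [-1.06  1.01 -2.98] 0.429 29.5
near 26.73 [484.6 -93.5  58.2] [-0.12  0.08 -2.48] 0.426 29.5
True 27.3 [484.6 -93.5  55.4] [0.86 0.72 4.61] 0.425 29.3
open 28.09 [483.5 -92.9  54.6] [0.47 0.49 0.19] 0.748 0.0
back 29.8 [381.8 -92.2 134.9] [-0.24  0.78  0.27] 0.746 0.0
shut 30.96 [381.4 -92.1 135. ] [-0.42 -0.72  0.12] 0.002 0.0
```

View pics/c6.png

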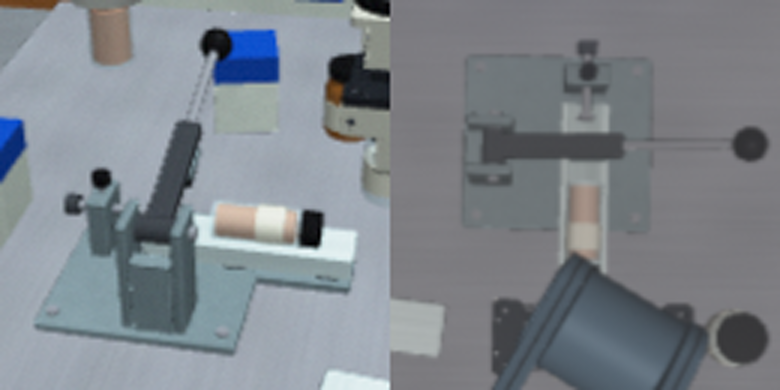

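The tube lies in the V, base just in front of the stamp and lid towards the robot. Next, push it level with the shut fingers until I feel the stop.

```bash
python3 - <<'E'
from geo import *
Z=54
robot.move_linear(cp(-155,0,Z),speed=110); robot.sleep(.2); st('behind')
f=robot.move_linear(cp(-76,0,Z),speed=28,f_stop=6); st(f)
for _ in range(4): robot.sleep(.05); st()
if not f:
    f=robot.move_linear(cp(-35,0,Z),speed=5,f_stop=4.5); st(f)
    for _ in range(6): robot.sleep(.1); st()
E
```

```text
behind 32.17 [401.8 -92.6  54.6] [ 0.02 -0.24 -0.  ] 0.004 0.0
False 35.14 [480.3 -93.3  54. ] [-1.93  1.48  0.17] 0.009 1.0
 35.19 [480.3 -93.3  54. ] [-2.02  0.99 -0.06] 0.006 1.0
 35.24 [480.4 -93.4  54. ] [-1.67  1.19  1.78] 0.011 1.0
 35.29 [480.4 -93.3  54. ] [-2.06  1.18 -0.2 ] 0.002 1.1
 35.34 [480.3 -93.3  54. ] [-2.04  1.07 -0.  ] 0.002 1.1
True 39.67 [500.9 -93.2  53.4] [-0.33  0.31 -0.38] 0.008 0.0
 39.77 [500.3 -92.8  53.1] [ 0.26  0.5  -0.63] 0.004 0.0
 39.88 [499.8 -92.6  52.9] [-0.21  0.04  0.35] 0.005 0.0
 39.98 [499.4 -92.4  52.8] [-0.02  0.31  0.23] 0.005 0.0
 40.08 [499.4 -92.3  52.7] [-1.07  0.2   0.32] 0.004 0.0
 40.17 [499.3 -92.3  52.8] [-0.35  0.01  0.36] 0.007 0.0
 40.27 [499.3 -92.3  52.8] [ 1.17 -0.79  0.31] 0.007 0.0
```

The stop was felt at coder x = -55.5 for the TCP, which matches the image estimate. The arm eased back afterwards, so I'll press again in fine steps and hold.

```bash
python3 - <<'E'
from geo import *
def fx(n=5):
    a=[]
    for _ in range(n): a.append(robot.current_contact_force()); robot.sleep(.02)
    return np.mean(a,0)
p=robot.current_tcp_pos(); c=(p[0]-O[0])/np.cos(YC)
print('c',c)
for i in range(40):
    step=.4 if i==0 or abs(F[0])<1.2 else .15
    c+=step; robot.move_linear(cp(c,0,53.6),speed=8); F=fx()
    print(round(robot.current_t(),2),round(c,2),np.round(robot.current_tcp_pos(),2),F.round(2))
    if F[0]<-4.2 or robot.current_t()>50: break
for _ in range(5): robot.sleep(.15); print(fx().round(2))
E
```

```text
c -57.09509229358465
40.71 -56.7 [499.71 -93.62  53.61] [-0.4   0.18  0.18]
41.04 -56.3 [500.13 -93.59  53.59] [-0.1   0.1   0.04]
41.38 -55.9 [500.51 -93.58  53.6 ] [-0.03  0.37  0.01]
41.71 -55.5 [500.91 -93.61  53.6 ] [-0.21 -0.05 -0.02]
42.04 -55.1 [501.31 -93.6   53.59] [-0.43 -0.26 -0.05]
42.38 -54.7 [501.41 -93.56  53.56] [-1.16 -0.26  1.  ]
42.71 -54.3 [501.43 -93.56  53.53] [-4.95 -0.38  3.25]
[-5.28 -0.65  3.73]
[-5.52 -0.54  3.71]
[-4.97 -1.25  3.44]
[-5.15 -0.54  3.32]
[-5.48 -0.52  3.12]
```

```bash
python3 - <<'E'
from geo import *
def fx(n=5):
    a=[]
    for _ in range(n): a.append(robot.current_contact_force()); robot.sleep(.02)
    return np.mean(a,0)
c,zz=-54.3,53.6
for i in range(9):
    F=fx(4); 
    print(round(robot.current_t(),2),round(c,2),round(zz,2),np.round(robot.current_tcp_pos(),2),F.round(2))
    if F[2]>1: zz+=.25
    elif F[2]<-1: zz-=.15
    if F[0]>-4.5: c+=.1
    elif F[0]<-6.5: c-=.1
    elif abs(F[2])<=1: break
    robot.move_linear(cp(c,0,zz),speed=8)
for _ in range(5): robot.sleep(.18); print(round(robot.current_t(),2),fx(3).round(2),np.round(robot.current_tcp_pos(),2))
E
```

```text
43.94 -54.3 53.6 [501.43 -93.54  53.53] [-5.15 -0.5   3.31]
44.26 -54.3 53.85 [501.45 -93.49  53.57] [-5.14 -0.9   1.64]
44.58 -54.3 54.1 [501.46 -93.41  53.74] [-4.96 -0.98  0.08]
44.76 [-5.18 -1.27  0.05] [501.47 -93.42  53.71]
44.99 [-5.02 -0.78 -0.02] [501.48 -93.41  53.73]
45.23 [-5.05 -0.35  0.6 ] [501.49 -93.43  53.73]
45.46 [-5.51 -0.73  0.03] [501.48 -93.42  53.74]
45.69 [-5.35 -0.08 -0.07] [501.5  -93.42  53.74]
```

The tube is held at 5 N on a level push with no movement, so it is against the stop. Now the lever.

```bash
python3 - <<'E'
from geo import *
import cv2
robot.move_linear(cp(-58,0,54),speed=15)
robot.move_linear(cp(-80,0,54),speed=60)
robot.move_linear(cp(-80,0,235),speed=160)
K=lambda z:cp(25,-166,z)
robot.move_linear(K(235),speed=160); robot.sleep(.2); st('above ball')
robot.move_linear(K(202),speed=80); robot.sleep(.1); st()
f=robot.move_linear(K(136),speed=35,f_stop=9); robot.sleep(.1); st(f)
if not f:
    f=robot.move_linear(K(112),speed=8,f_stop=5.3); st(f)
robot.sleep(.1); st()
E
```

```text
above ball 49.52 [ 579.2 -260.   235.4] [-0.64 -0.36 -0.7 ] 0.003 0.0
 50.17 [ 579.6 -260.8  202.6] [-0.36 -0.2  -0.4 ] 0.007 0.0
False 52.31 [ 579.2 -260.6  136.1] [-1.84 -3.15  3.54] 0.003 2.0
True 54.2 [ 579.4 -261.3  121.1] [-1.65  0.82  9.46] 0.006 4.4
 54.3 [ 579.5 -261.2  121.5] [-2.47  0.9   7.85] 0.005 4.3
```

```bash
python3 - <<'E'
from geo import *
from vis import ray
import cv2
robot.sleep(.3); st()
K=lambda z:cp(25,-166,z)
robot.move_linear(K(205),speed=45); robot.move_linear(K(250),speed=120); robot.sleep(.1); st('up')
robot.move_linear(cp(-100,-230,260),speed=160); robot.sleep(.3); st('clear')
for n in('side','top'): cv2.imwrite(f'pics/{n}6.png',robot.get_image(n)['img'])
a=cv2.imread('pics/side6.png')[130:260,180:310];b=cv2.imread('pics/top6.png')[130:260,220:350]
# numeric compare with start: changed pixels at ball and at tube
for n in('side','top'):
    d=cv2.absdiff(cv2.imread(f'pics/{n}0.png'),cv2.imread(f'pics/{n}6.png')).max(2)>40
    k,l,s,c=cv2.connectedComponentsWithStats(d.astype('uint8')); print(n,[(x[:5].tolist()) for x in s[1:] if x[4]>12])
# tube column in top image: rows of black lid / glass along bed centre
t=cv2.imread('pics/top6.png'); print(t[165:235:2,285].tolist())
E
```

```text
54.6 [ 579.4 -261.2  121.6] [-2.23  0.98  9.29] 0.002 4.3
up 57.24 [ 578.8 -260.3  248.8] [-0.47 -0.66 -0.22] 0.004 0.0
clear 58.58 [ 454.  -322.7  259.8] [-0.68  0.89 -0.54] 0.005 0.0
side [[273, 0, 87, 67, 1960], [366, 0, 6, 22, 62], [357, 0, 131, 257, 8448], [388, 0, 66, 202, 10336], [373, 28, 5, 11, 27], [372, 41, 7, 13, 16], [278, 69, 31, 47, 617], [493, 176, 19, 41, 283], [240, 196, 25, 15, 230], [387, 204, 10, 2, 14], [206, 286, 50, 24, 533], [227, 287, 11, 4, 14]]
top [[287, 173, 166, 158, 6789], [183, 185, 5, 3, 13], [279, 196, 12, 7, 79], [172, 206, 12, 8, 78], [368, 216, 12, 14, 98], [347, 226, 17, 19, 68], [231, 286, 54, 36, 1031], [177, 294, 51, 88, 1503], [314, 294, 198, 90, 8468], [273, 299, 67, 25, 947], [498, 308, 14, 11, 105], [475, 326, 19, 19, 93], [262, 331, 35, 23, 142], [235, 335, 10, 11, 17], [227, 337, 3, 13, 26], [229, 352, 4, 14, 36], [231, 361, 19, 12, 59], [257, 361, 17, 12, 47], [478, 375, 34, 9, 55], [304, 378, 5, 6, 20]]
[[132, 127, 127], [132, 128, 127], [147, 144, 141], [140, 149, 167], [136, 145, 165], [81, 78, 78], [78, 75, 73], [78, 75, 74], [78, 75, 73], [112, 114, 112], [169, 179, 183], [169, 180, 184], [169, 180, 185], [157, 168, 179], [141, 152, 171], [144, 147, 151], [67, 65, 65], [58, 57, 56], [57, 55, 55], [114, 114, 110], [153, 153, 146], [154, 154, 147], [154, 154, 147], [154, 154, 147], [155, 155, 148], [155, 155, 148], [154, 155, 148], [155, 154, 149], [155, 155, 149], [155, 155, 149], [156, 156, 150], [156, 156, 149], [156, 156, 150], [156, 156, 150], [155, 155, 149]]
```

The lever is back up, the tube spans rows 170 to 203 in the top view with its base at the rod end, and the bystanders are unchanged in the side view. Handing in.

```bash
python3 -c "
from bench import robot
print(robot.hand_in(), robot.current_t())"
```

```text
the job is handed in; nothing more can be done
the job is handed in; nothing more can be done
```

The job is handed in at about 59 s with the tube stamped and left against the stop and the lever back up, but on the way to the coder I knocked the tube against what was most likely the lever pillar and dropped it across the coder, so I had to regrasp it and lay it in again.

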